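# Feed battery-module cases into the sloped roller lane

## Task

Load the roller lane of the flow rack: slide the three black module cases along the deck and into the lane, lengthwise, lowest first, then the middle one, then the tallest, letting each run down until it rests against the stop or the case before it before you send the next. Push them and keep them upright; do not pick them up off the deck, and leave everything else on the deck and bench where it is.

Things in the scene. Friction and masses are not known exactly. Their poses are not given: they have to be found in the camera images.
- rack: fixed flow rack: a level bare metal loading deck, 290 mm (x) by 300 mm (y), top 115 mm above the origin, no rim (fingers may overhang its edges). Origin: on the bench under the deck's centre; z up; -y points towards the lane. Three cases and three bystanders, in any arrangement, stand on it in two columns, x about -75 and +75 mm, and three rows, y about -60, +25 and +110 mm
- aisle (a point): point on the deck top, between the columns (x = 0, y = +25 mm in the rack's frame). The aisle along the rack's y at x = 0 is empty, about 60 mm wide at its narrowest, and leads straight to the lane mouth
- mouth (a point): middle of the lane mouth, on the deck top at its -y edge (rack frame x = 0, y = -150 mm). The last 28 mm of the deck are a slippery strip. Two flared slippery guides, 12 mm high, 6 mm thick, stand on the deck here, about 53 mm apart at the edge and 95 mm apart 35 mm before it
- lane: the rack's roller lane, 230 mm long, 54 mm wide between side guides 12 mm high, sloping down 20.6 degrees (0.36 rad) from the deck's -y edge. Origin: lane floor, centre line, upper end; its -y axis points down the slope, z square to the floor. It runs freely: a case pushed until its middle is some 15 mm past the upper edge tips on to it and slides down by itself
- stop (a point): foot of the stop plate's face, at the lane's lower end on its centre line (lane frame y = -230 mm); the plate stands 26 mm above the lane floor. Cases queued here have their origins at lane y about -202, -146 and -90 mm
- case_low: the lowest of three black plastic battery-module cases alike but for height: 44 mm in x, 56 mm (long side) in y, 22 mm tall, upright on the deck; mass unknown, 0.07 to 0.31 kg. Origin: centre of the underside; z up; its y axis (long side) starts within 0.6 rad of the rack's y axis
- case_mid: the middle-height one of three black plastic battery-module cases alike but for height: 44 mm in x, 56 mm (long side) in y, 34 mm tall, upright on the deck; mass unknown, 0.07 to 0.31 kg. Origin: centre of the underside; z up; its y axis (long side) starts within 0.6 rad of the rack's y axis
- case_tall: the tallest of three black plastic battery-module cases alike but for height: 44 mm in x, 56 mm (long side) in y, 48 mm tall, upright on the deck; mass unknown, 0.07 to 0.31 kg. Origin: centre of the underside; z up; its y axis (long side) starts within 0.6 rad of the rack's y axis
- heatsink: bystander on the deck: aluminium finned heat sink, 44 x 50 x 30 mm; stays where it is. Origin: centre of its underside
- terminals: bystander on the deck: white terminal block, 30 x 56 x 34 mm; stays where it is. Origin: centre of its underside
- paste: bystander on the deck: white jar, 40 mm across, 50 mm tall; stays where it is. Origin: centre of its underside
- driver: bystander on the bench left of the rack: screwdriver lying flat, about 200 mm long; stays where it is. Origin: near its middle
- bracket: bystander on the bench beyond the lane: black angle bracket, 50 x 70 x 54 mm; stays where it is. Origin: centre of its underside
- meter: bystander on the bench, between robot and lane: yellow hand meter, 150 x 78 x 42 mm; stays where it is. Origin: centre of its underside
- screw_tray: bystander on the bench left of the rack: shallow blue tray, 110 x 150 x 30 mm; stays where it is. Origin: centre of its underside

How it is judged (in metres and radians):
On the way, in this order (a step that is already met when the one before it is completed fails the run):
1. the lowest case rests against the lane's stop, the other two still out of the lane (y of case_low in the frame of lane between -0.21 and -0.195 m and x of case_low in the frame of lane between -0.012 and 0.012 m and z of case_low in the frame of lane between -0.006 and 0.008 m and angle between the y axis of case_low and the y axis of lane, either way round below 0.2 rad and angle between the z axis of case_low and the z axis of lane, either way round below 0.12 rad and linear speed of case_low below 0.02 m/s and y of each of case_mid, case_tall in the frame of lane above 0 m), for 0.2 s.
2. the middle case rests behind it, the tallest still out of the lane (y of case_low in the frame of lane between -0.21 and -0.195 m and x of case_low in the frame of lane between -0.012 and 0.012 m and z of case_low in the frame of lane between -0.006 and 0.008 m and angle between the y axis of each of case_low, case_mid and the y axis of lane, either way round below 0.2 rad and angle between the z axis of each of case_low, case_mid and the z axis of lane, either way round below 0.12 rad and linear speed of each of case_low, case_mid below 0.02 m/s and y of case_mid in the frame of lane between -0.156 and -0.136 m and x of case_mid in the frame of lane between -0.012 and 0.012 m and z of case_mid in the frame of lane between -0.006 and 0.008 m and y of case_tall in the frame of lane above 0 m), for 0.2 s.
3. the tallest case rests behind the middle one (y of case_low in the frame of lane between -0.21 and -0.195 m and x of case_low in the frame of lane between -0.012 and 0.012 m and z of case_low in the frame of lane between -0.006 and 0.008 m and angle between the y axis of each of case_low, case_mid, case_tall and the y axis of lane, either way round below 0.2 rad and angle between the z axis of each of case_low, case_mid, case_tall and the z axis of lane, either way round below 0.12 rad and linear speed of each of case_low, case_mid, case_tall below 0.02 m/s and y of case_mid in the frame of lane between -0.156 and -0.136 m and x of case_mid in the frame of lane between -0.012 and 0.012 m and z of case_mid in the frame of lane between -0.006 and 0.008 m and y of case_tall in the frame of lane between -0.102 and -0.077 m and x of case_tall in the frame of lane between -0.012 and 0.012 m and z of case_tall in the frame of lane between -0.006 and 0.008 m), for 0.2 s.
At the end, for the whole second after the job is handed in: All three cases rest flat on the lane floor, lengthwise (within 0.2 rad) and within 12 mm of its centre line: the lowest against the stop (within about 7 mm), the middle one against it (within about 10 mm), the tallest against that (within about 13 mm), all at rest (all of step 3); the robot touches nothing.
It fails at once if a case is picked up more than 20 mm off the deck, tipped over or dropped off the rack ((z of any of case_low, case_mid, case_tall in the frame of rack above 0.135 m or angle between any of case_low, case_mid, case_tall's own z axis and vertical above 0.7 rad) or z of any of case_low, case_mid, case_tall in the frame of rack below 0.02 m).
It fails at once if something else on the deck is shifted by more than 20 mm or knocked over (distance of any of heatsink, terminals, paste from where it was at the start of the episode above 0.02 m or angle between any of heatsink, terminals, paste's own z axis and vertical above 0.5 rad).
It fails at once if something on the bench is shifted by more than 20 mm (distance of any of driver, bracket, meter, screw_tray from where it was at the start of the episode above 0.02 m).
It also fails if it takes over 72 s, if anything falls off the work surface, if the arm or the gripper's body presses on something with over 40 N, if the wrist force passes 120 N, or if a joint passes its speed limit or range.

## Robot

A 6-joint arm with a two-finger parallel gripper is mounted at the origin on the work surface. World frame = base frame: x ahead of the robot, y to its left, z up, the work surface at z = 0. Lengths are in mm, angles in rad, forces in N, time in s.
With the tool pointing down it reaches from about 300 to 775 mm from the base axis. Payload 14.6 kg.
Tool frame: the origin (TCP) lies at the very end of the fingers, on their centre line; the grasp point (between the pads) lies 19 mm behind it; z points along the fingers, y is the line along which they close (so a half turn about z gives the same grasp; the last joint's range is limited). The gripper opens to 94 mm and grips with 3 to 60 N. Pads are 16 mm wide; open, the fingers measure 119 mm over their backs; the gripper's body (75 mm by 177 mm) begins 78 mm behind the grasp point.
Start: joints at [1.099, 0.3, 1.521, -0, 1.321, -0.067], TCP at [216.606, 505.541, 205.446] pointing down, gripper open.
Joint ranges: [-3.03, 3.03], [-0.79, 2.21], [0.23, 2.52], [-1.04, 4.18], [0, 3.07], [-2.55, 2.55]. Speed limits (rad/s): [2.22, 2.22, 2.57, 3.14, 3.14, 3.14].

## Interface

Orientations are given as [roll, pitch, yaw] about the fixed x, y, z axes, in that order (R = Rz(yaw) Ry(pitch) Rx(roll)).
In Python, from cell import manip, eyes, ticket gives the robot as it stands. The module is installed in compiled form; this text tells all that it offers.
- The arm moves only by the tool arm_command, never from a script. Its argument "plan" is a list of rows, each a list of 5 numbers: the opening, from -1 (shut) to 1 (fully open), then the shift along the tool's x, y, z in m, then the turn about the tool's z in rad. In form: [[jaw, dx, dy, dz, roll], ...]. A call has 1 to 20 rows; each row shifts and turns the commanded pose from where the row before left it, along the tool's axes as they then stand; what a row does not reach is not made up. A row lasts 1/8 s, in which the tool goes at most 62.5 mm and 10.7 degrees, less where a joint would pass 70% of its speed; a pose out of reach is approached as far as the arm can. A call is refused whole if a number of a shift passes 0.0625 or a number of a turn 0.188, either way. A call with a gripper value outside its range is refused whole. The fingers move at their own pace and stop on an object; "newtons" is the grip in N (left out, the last holds). Time passes only in rows, so rows that do not move let the fingers close. It gives the time, the measured TCP pose, the force, the opening and the grip force at its end, in the units of the state.
- manip.read_state(): the state, without advancing time (a new reading comes with each control period).
- eyes.camera(name): name is "scene" or "side" or "wrist"; returns a dict with "img" (420x560x3 uint8, blue, green, red), "z_map" (420x560 float32, mm along the optical axis (not along the pixel's ray), 0 where there is no reading), "fx", "fy", "cx", "cy" (pixels), "eye" and "orientation" of the camera in the world. Camera axes: x right, y down, z forward; pixel columns grow to the right and rows downward; lengths in mm; the calibration is good to about 2 mm. A picture is of the moment at which its call begins.
- ticket.sign_off(): hands the job in; it is judged then, once.
The state is a dict: "clock": time; "joints": joint angles; "qd": joint speeds; "effort": joint torques, N m; "eef_pos": TCP position; "eef_rot": TCP orientation; "wrist_force": force on the tool from outside, world axes, zero at the start; "moment": the same for the moment, N m; "finger_gap": finger opening in mm; "finger_force": force on a finger pad.
Only numpy, scipy, OpenCV 4.12 (cv2) and the standard library are available. Lean on these libraries where they do the work, as an engineer would, in place of code of your own. Each camera call takes 0.05 s, during which the arm holds its last target. There are 200 camera calls.

## Working session

There is one attempt and no reset: what is moved stays moved. The work goes in short steps, Python scripts to look and compute and a tool call to move; the robot and the scene stay as the last step left them, time stands still between calls to the robot, and variables do not carry over. Pictures are saved under pics/ and viewed, at most 10 in all, crops included, and the job is handed in when it is done.

Besides the shell and the picture viewer there is one more tool, called by a JSON object that holds its "method" and its "body". arm_command: Moves the arm, as the interface text tells. Its arguments: {"type":"object","properties":{"plan":{"type":"array"},"newtons":{"type":"number"}},"required":["plan"]}

```bash
mkdir -p pics; cat > h.py <<'E'
import numpy as np, cv2
from scipy.spatial.transform import Rotation as R
from cell import manip, eyes, ticket
def cam(n):
    c=eyes.camera(n)
    o=np.array(c["orientation"]); 
    c["R"]=o if o.shape==(3,3) else (R.from_euler("xyz",o).as_matrix() if o.size==3 else R.from_quat(o).as_matrix())
    c["t"]=np.array(c["eye"]); return c
def cloud(c):
    v,u=np.mgrid[:420,:560]; z=c["z_map"]
    P=np.stack([(u-c["cx"])/c["fx"]*z,(v-c["cy"])/c["fy"]*z,z],-1)@c["R"].T+c["t"]
    P[z==0]=np.nan; return P
E
python3 - <<'E'
from h import *
print(manip.read_state())
for n in("scene","side"):
    c=cam(n); print(n,c["eye"],c["orientation"],c["fx"],c["cx"],c["cy"]); cv2.imwrite(f"pics/{n}0.png",c["img"]); np.savez(f"{n}0.npz",P=cloud(c),img=c["img"])
    P=cloud(c); m=(abs(P[...,2]-115)<4)
    print(m.sum(), np.nanpercentile(P[m],[1,50,99],axis=0))
E
```

```text
{'clock': 0.0, 'joints': array([ 1.09938814e+00,  3.00464848e-01,  1.52158593e+00,  2.68353405e-05,
        1.32068453e+00, -6.66710585e-02]), 'qd': array([ 0.00046136, -0.00094118,  0.00027925,  0.00223778,  0.00062091,
       -0.00040239]), 'effort': array([ 2.53477401e-04, -5.31809986e+01, -3.52732050e+01,  7.08064903e-02,
        2.44740327e-02, -6.79042205e-05]), 'eef_pos': array([216.49101296, 505.31692851, 204.88770559]), 'eef_rot': array([-3.14045427e+00, -1.02060668e-04,  2.73684881e+00]), 'wrist_force': array([-0.69871032,  0.0249745 , -0.64754288]), 'moment': array([-0.02343682,  0.03855979,  0.01341276]), 'finger_force': 0.0, 'finger_gap': 94.23031388327766}
scene [1105.67235801  -22.67333696  874.22934578] [-2.50485906  0.01426097  1.4085916 ] 423.2428666808329 275.7532785728808 210.44058693113476
11715 [[ 115.85629982 -118.39453344  111.43762021]
 [ 563.64416917   37.58492747  115.07961538]
 [ 962.33150596  561.63460124  118.48794024]]
side [ 284.46799218 -696.32043133  901.66846169] [-2.36488188 -0.01868082 -0.27717405] 404.75236238619874 277.65803601093285 205.94052447627442
7280 [[  13.11790605 -538.29071821  111.35170736]
 [ 541.40778901    9.22752671  116.14617756]
 [2140.12042985 1028.47029193  118.83992863]]
```

View pics/scene0.png

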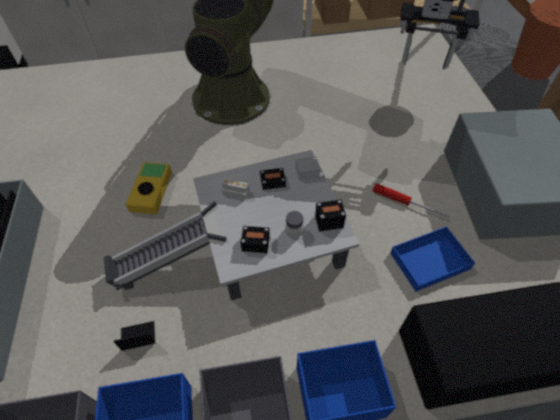

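View pics/side0.png

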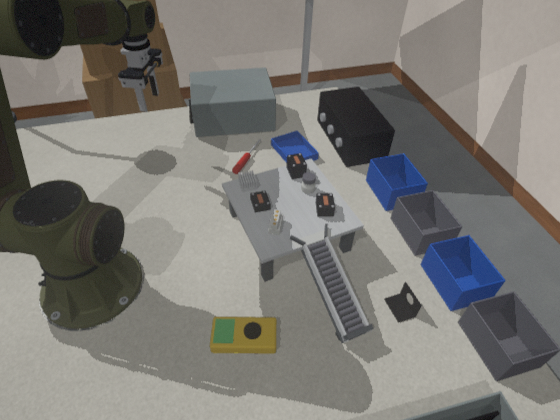

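The scene view shows the deck at px (195–355, 150–275), with the lane running left from (215,228). The black cases are at (272,178), (330,214) and (255,238). The heatsink is at (308,168), the jar at (294,219) and the terminals at (236,186). The side view agrees.

```bash
cat >> h.py <<'E'
def rect(pts):
    (cx,cy),(w,h),a=cv2.minAreaRect(np.float32(pts)); 
    if w>h: w,h,a=h,w,a+90   # h is long; a+90 = direction of long side
    a=(a+90+90)%180-90
    return np.round([cx,cy,w,h,a],1)
E
python3 - <<'E'
from h import *
for n in("scene","side"):
    d=np.load(n+"0.npz");P,img=d["P"],d["img"]
    roi=(P[...,0]>300)&(P[...,0]<800)&(P[...,1]>-160)&(P[...,1]<300)
    m=(roi&(abs(P[...,2]-115)<5)).astype(np.uint8)
    m=cv2.morphologyEx(m,cv2.MORPH_OPEN,np.ones((3,3)))
    k,l,s,_=cv2.connectedComponentsWithStats(m); b=1+np.argmax(s[1:,4])
    q=P[l==b]; print(n,"deck",rect(q[:,:2]),np.median(q[:,2])); print(cv2.boxPoints(cv2.minAreaRect(np.float32(q[:,:2]))))
    up=(roi&(P[...,2]>125)&(P[...,2]<190)).astype(np.uint8)
    k,l,s,c=cv2.connectedComponentsWithStats(up)
    for i in range(1,k):
        if s[i,4]<25: continue
        q=P[l==i]; zt=np.percentile(q[:,2],90); t=q[q[:,2]>zt-5]
        print(c[i].round(),s[i,4],"h",round(zt-115,1),"top",rect(t[:,:2]),"col",np.median(img[l==i],axis=0))
E
```

```text
scene deck [543.1  39.5 293.7 315.4 -81.8] 115.09050490294987
[[ 375.25977  174.61612]
 [ 420.30383 -137.55081]
 [ 711.0144   -95.60281]
 [ 665.97034  216.56412]]
[307. 166.] 430 h 31.0 top [449.4 148.3  46.1  50.1  88.3] col [86.5 84.  84. ]
[272. 177.] 428 h 23.6 top [465.1  62.9  47.9  56.1 -89.5] col [20.  21.  22.5]
[235. 187.] 370 h 34.9 top [483.3 -26.3  19.2  56.2  65.7] col [90. 93. 93.]
[330. 214.] 765 h 49.4 top [600.2 165.7  46.3  56.3  89.7] col [23. 22. 23.]
[207. 208.] 53 h 13.3 top [524.6 -93.5   7.8  47.3 -52.3] col [73. 71. 67.]
[294. 223.] 394 h 51.1 top [611.2  86.1  33.   36.2 -10.1] col [82. 78. 78.]
[255. 238.] 664 h 35.5 top [6.286e+02 4.000e-01 4.460e+01 5.600e+01 7.600e+01] col [26. 26. 27.]
[215. 235.] 57 h 13.3 top [600.1 -83.4   9.3  50.1  71.6] col [69. 66. 66.]
side deck [544.1  42.4 292.2 316.1 -81.9] 116.31855875373685
[[ 377.1944   178.28471]
 [ 421.721   -134.68163]
 [ 710.9842   -93.5273 ]
 [ 666.4576   219.43904]]
[301. 171.] 628 h 51.3 top [601.6 130.9  47.  126.8 -87.8] col [72.5 71.  71. ]
[247. 179.] 253 h 32.2 top [449.6 149.1  41.9  53.7  89.2] col [113. 113. 112.]
[260. 200.] 300 h 24.9 top [465.3  62.6  43.5  59.4  89.4] col [53. 54. 55.]
[325. 203.] 369 h 36.7 top [627.5  -0.   44.7  58.4  74.2] col [58. 57. 57.]
[275. 221.] 254 h 37.0 top [483.3 -26.1  16.4  58.   64.7] col [126. 129. 129.]
[326. 231.] 38 h 14.0 top [600.3 -84.   10.   52.6  72.4] col [101.   98.5  96.5]
[298. 239.] 53 h 13.8 top [525.  -93.4  10.7  50.1 -57.6] col [99. 97. 94.]
```

```bash
cat >> h.py <<'E'
O=np.array([542.7,48.7]); YAW=0.143
c_,s_=np.cos(YAW),np.sin(YAW)
def rk(p): d=np.asarray(p)[...,:2]-O; return d@np.array([[c_,-s_],[s_,c_]])
def st():
    s=manip.read_state(); print("t %.2f"%s["clock"],"rack",rk(s["eef_pos"]).round(1),"z %.1f"%s["eef_pos"][2],"relyaw %.3f"%((s["eef_rot"][2]-YAW)%6.2832),"F",s["wrist_force"].round(1),"gap %.1f"%s["finger_gap"],"q6 %.2f"%s["joints"][5])
E
python3 -c "
from h import *
st(); print(rk([[465.2,62.7],[628,.2],[600.2,165.7],[611.2,86.1]]))"
```

```text
t 0.10 rack [-257.8  498.5] z 204.9 relyaw 2.594 F [-0.1  0.6 -0.1] gap 93.9 q6 -0.07
[[-74.71376682  24.90186835]
 [ 77.51744854 -60.16132622]
 [ 73.58712865 107.61126566]
 [ 73.13080551  27.25610547]]
```

{"method": "arm_command", "body": {"plan": [[-0.6,0,0,0,-0.183],[-0.6,0,0,0,-0.183],[-0.6,0,0,0,-0.182],[-0.6,-0.011,-0.0395,0,0],[-0.6,-0.011,-0.0395,0,0],[-0.6,-0.011,-0.0395,0,0],[-0.6,-0.011,-0.0395,0,0],[-0.6,-0.011,-0.0395,0,0],[-0.6,-0.011,-0.0395,0,0],[-0.6,-0.011,-0.0395,0,0],[-0.6,-0.011,-0.0395,0,0],[-0.6,-0.011,-0.0395,0,0],[-0.6,-0.011,-0.0395,0,0],[-0.6,-0.011,-0.0395,0,0],[-0.6,-0.011,-0.0395,0,0],[-0.6,0,0,0,0],[-0.6,0,0,0,0]]}}

```text
clock: 2.22
eef_pos: [414.6, 55.6, 205.3]
eef_rot: [3.141, -0.001, -2.999]
wrist_force: [-0.2, 0.3, -0.2]
finger_gap: 19.1
finger_force: 0.0
```

```bash
python3 -c "
from h import *
st()"
```

```text
t 2.23 rack [-125.8   25. ] z 205.3 relyaw 3.141 F [-0.2  0.3 -0.2] gap 19.1 q6 -1.67
```

{"method": "arm_command", "body": {"plan": [[-0.6,0,0,0.042,0],[-0.6,0,0,0.042,0],[-0.6,0,0,0,0],[-0.6,-0.01,0,0,0],[-0.6,-0.01,0,0,0],[-0.6,-0.008,0,0,0],[-0.6,-0.008,0,0,0],[-0.6,-0.008,0,0,0],[-0.6,-0.008,0,0,0],[-0.6,-0.008,0,0,0],[-0.6,-0.008,0,0,0],[-0.6,-0.008,0,0,0],[-0.6,-0.008,0,0,0],[-0.6,-0.006,0,0,0],[-0.6,0,0,0,0],[-0.6,0,0,0,0]]}}

```text
clock: 4.22
eef_pos: [503.9, 68.1, 121.4]
eef_rot: [3.142, -0.0, -2.998]
wrist_force: [0.9, -0.3, 0.7]
finger_gap: 18.9
finger_force: 0.0
```

```bash
cat >> h.py <<'E'
def look(n,name=None):
    c=cam(n);P=cloud(c);img=c["img"]
    if name: cv2.imwrite(f"pics/{name}.png",img)
    X=np.full(P.shape,np.nan);X[...,:2]=rk(P);X[...,2]=P[...,2]-115
    up=((abs(X[...,0])<145)&(abs(X[...,1])<200)&(X[...,2]>15)&(X[...,2]<56)).astype(np.uint8)
    k,l,s,ce=cv2.connectedComponentsWithStats(up,connectivity=4)
    for i in range(1,k):
        if s[i,4]<40: continue
        q=X[l==i]; zt=np.percentile(q[:,2],90); t=q[q[:,2]>zt-4]
        print(n,ce[i].round(),"h %.1f"%zt,"top",rect(t[:,:2]))
    return c,X
E
python3 -c "
from h import *
st(); look('scene','a1'); look('side')"
```

```text
t 4.22 rack [-35.7  24.7] z 121.4 relyaw 3.142 F [ 0.9 -0.3  0.7] gap 18.9 q6 -1.65
scene [307. 169.] h 31.2 top [-69.3 110.4  28.7  49.8  81. ]
scene [281. 196.] h 42.4 top [-33.7  24.   18.1  43.4  88.3]
scene [234. 187.] h 35.0 top [-69.1 -66.4  18.8  56.6  53.8]
scene [330. 213.] h 49.6 top [ 73.4 107.3  45.7  56.2  81. ]
scene [294. 223.] h 51.2 top [ 73.1  27.1  33.1  36.6 -19.8]
scene [254. 237.] h 35.7 top [ 78.1 -60.2  45.5  56.   68.4]
side [302. 170.] h 51.4 top [ 69.9  72.8  47.2 127.8  84.6]
side [247. 178.] h 32.4 top [-77.8 112.2  44.2  51.8  78.5]
side [279. 194.] h 43.6 top [-41.6  22.6  14.8  48.8 -78.8]
side [325. 203.] h 36.9 top [ 77.1 -61.3  44.1  57.5  66.5]
side [275. 221.] h 36.5 top [-69.8 -66.   16.4  57.   58. ]
```

View pics/a1.png

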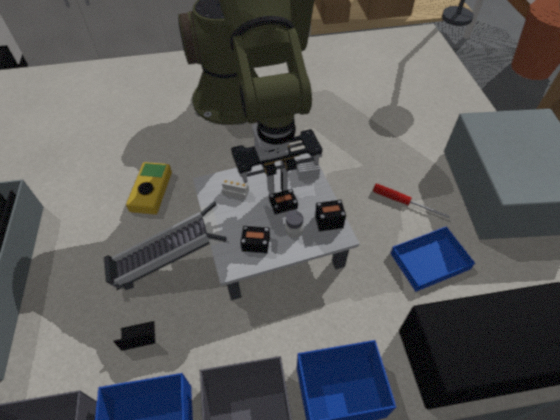

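The low case has slid to px (284,202), flush with the fingers. Next I measure its top exactly.

```bash
cat >> h.py <<'E'
def top(h,x0,x1,y0,y1,cams=("scene","side")):
    for n in cams:
        X=np.full((420,560,3),np.nan);c=cam(n);P=cloud(c);X[...,:2]=rk(P);X[...,2]=P[...,2]-115
        m=(abs(X[...,2]-h-1)<4)&(X[...,0]>x0)&(X[...,0]<x1)&(X[...,1]>y0)&(X[...,1]<y1)
        m=cv2.morphologyEx(m.astype(np.uint8),cv2.MORPH_OPEN,np.ones((2,2)))
        k,l,s,_=cv2.connectedComponentsWithStats(m)
        q=X[l==1+np.argmax(s[1:,4])]; print(n,len(q),rect(q[:,:2]),np.percentile(q[:,:2],[2,98],axis=0).round(1).tolist())
E
python3 -c "
from h import *
top(22,-27,35,-20,70)"
```

```text
scene 406 [ -5.1  31.4  49.6  63.3 -87.1] [[nan, nan], [nan, nan]]
side 97 [ 4.5  9.7 23.8 57.9 12.8] [[-21.9, -0.6], [28.0, 18.6]]
```

{"method": "arm_command", "body": {"plan": [[-0.6,0.004,0,0,0],[-0.6,0,0,-0.03,0],[-0.6,0,0,-0.03,0],[-0.6,-0.02,0.028,0,0.1745],[-0.6,-0.0188,0.0315,0,0.1745],[-0.6,0,0,0,0.1745],[-0.6,0,0,0,0.1745],[-0.6,0,0,0,0.1745],[-0.6,0,0,0,0.1745],[-0.6,0,0,0,0.1745],[-0.6,0,0,0,0.1745],[-0.6,0,0,0,0.1745],[-0.6,0,0,0,0]]}}

```text
clock: 6.05
eef_pos: [535.4, 128.9, 181.5]
eef_rot: [-3.142, -0.0, 1.715]
wrist_force: [0.6, -0.3, -0.1]
finger_gap: 18.6
finger_force: 0.0
```

```bash
sed -i 's/np.ones((2,2))/np.ones((3,3))/; s/q=X\[l==1+np.argmax(s\[1:,4\])\]; print/q=X[l==1+np.argmax(s[1:,4])]; q=q[np.isfinite(q[:,0])]; print/' h.py
python3 -c "
from h import *
st();top(22,-40,40,-30,70)"
```

```text
t 6.05 rack [ 4.2 80.5] z 181.5 relyaw 1.572 F [ 0.6 -0.3 -0.1] gap 18.6 q6 0.03
scene 407 [-2.8 27.5 46.3 56.  89.7] [[-23.6, 0.5], [18.9, 53.6]]
side 218 [ -3.4  27.   44.9  56.6 -90. ] [[-25.2, 0.5], [17.2, 53.9]]
```

{"method": "arm_command", "body": {"plan": [[-0.6,0,-0.006,0.03,0],[-0.6,0,0,0.03,0],[-0.6,0,0,0,0],[-0.6,-0.01,0,0,0],[-0.6,-0.01,0,0,0],[-0.6,-0.01,0,0,0],[-0.6,-0.01,0,0,0],[-0.6,-0.01,0,0,0],[-0.6,-0.01,0,0,0],[-0.6,-0.01,0,0,0],[-0.6,-0.01,0,0,0],[-0.6,-0.01,0,0,0],[-0.6,-0.01,0,0,0],[-0.6,-0.01,0,0,0],[-0.6,-0.01,0,0,0],[-0.6,-0.01,0,0,0],[-0.6,0,0,0,0]]}}

```text
clock: 8.28
eef_pos: [548.3, -1.3, 121.3]
eef_rot: [-3.141, 0.0, 1.713]
wrist_force: [-0.3, -0.1, -0.1]
finger_gap: 19.0
finger_force: 0.0
```

```bash
python3 -c "
from h import *
st();top(22,-40,40,-150,-65)"
```

```text
t 8.28 rack [ -1.6 -50.3] z 121.3 relyaw 1.570 F [-0.3 -0.1 -0.1] gap 19.0 q6 -0.21
scene 313 [ -3.4 -95.8  43.2  44.7  -4.7] [[-24.3, -115.7], [17.3, -74.7]]
side 265 [ -4.2 -91.8  44.6  52.6 -89.8] [[-25.4, -116.8], [17.2, -67.7]]
```

{"method": "arm_command", "body": {"plan": [[-0.6,-0.01,0,0,0],[-0.6,-0.01,0,0,0],[-0.6,-0.01,0,0,0],[-0.6,-0.01,0,0,0],[-0.6,-0.01,0,0,0],[-0.6,-0.01,0,0,0],[-0.6,-0.01,0,0,0],[-0.6,-0.006,0,0,0],[-0.6,-0.005,0,0,0],[-0.6,0,0,0,0],[-0.6,0,0,0,0],[-0.6,0,0,0,0],[-0.6,0,0,0,0]]}}

```text
clock: 10.0
eef_pos: [559.8, -80.5, 121.5]
eef_rot: [3.142, 0.0, 1.715]
wrist_force: [0.1, -1.3, 0.4]
finger_gap: 18.6
finger_force: 0.0
```

```bash
cat >> h.py <<'E'
A=0.36
def lane(h,name=None):
    for n in("scene","side"):
        c=cam(n);P=cloud(c);r=rk(P);x=r[...,0];y=r[...,1]+150;z=P[...,2]-115
        ly=y*np.cos(A)-(-z*0)*0+(-z)*0+0; 
        # lane axes: y_l=(cosA, sinA) in (y,z) ; z_l=(-sinA, cosA)
        ly=y*np.cos(A)+z*np.sin(A); lz=-y*np.sin(A)+z*np.cos(A)
        L=np.stack([x,ly,lz],-1)
        m=((abs(lz-h-1)<4)&(abs(x)<35)&(ly>-226)&(ly<30)).astype(np.uint8)
        m=cv2.morphologyEx(m,cv2.MORPH_OPEN,np.ones((3,3)))
        k,l,s,_=cv2.connectedComponentsWithStats(m)
        for i in range(1,k):
            if s[i,4]>30: q=L[l==i]; print(n,h,s[i,4],rect(q[:,:2]),"z %.1f"%np.median(q[:,2]))
        if name: cv2.imwrite(f"pics/{name}_{n}.png",cv2.resize(c["img"][150:360,90:370] if n=="scene" else c["img"][150:360,200:480],None,fx=2,fy=2))
E
python3 -c "
from h import *
st();lane(22)"
```

```text
t 10.00 rack [  -1.4 -130.4] z 121.5 relyaw 1.572 F [ 0.1 -1.3  0.4] gap 18.6 q6 -0.35
scene 22 357 [  -3.3 -200.4   46.3   50.8   89.5] z 22.4
side 22 405 [  -4.6 -200.5   44.7   50.9   89.9] z 24.1
```

{"method": "arm_command", "body": {"plan": [[-0.6,0.015,0,0,0],[-0.6,0,0,-0.03,0],[-0.6,0,0,-0.03,0],[-0.6,0.014,0.033,0,0],[-0.6,0.014,0.033,0,0],[-0.6,0.014,0.033,0,0],[-0.6,0.013,0.032,0,0],[-0.6,0,0,0,0.1745],[-0.6,0,0,0,0.1745],[-0.6,0,0,0,0.1745],[-0.6,0,0,0,0.1745],[-0.6,0,0,0,0.1745],[-0.6,0,0,0,0.1745],[-0.6,0,0,0,0.1745],[-0.6,0,0,0,0.1745],[-0.6,0,0,0,0.1745],[-0.6,0,0,0.03,0],[-0.6,0,0,0.03,0],[-0.6,0,0,0,0]]}}

```text
clock: 12.48
eef_pos: [678.2, 8.2, 119.3]
eef_rot: [-3.141, 0.004, 0.144]
wrist_force: [0.0, 0.1, 0.3]
finger_gap: 18.5
finger_force: 0.0
```

```bash
python3 -c "
from h import *
st();lane(22);top(34,30,125,-110,-10)"
```

```text
t 12.47 rack [128.4 -59.4] z 119.3 relyaw 0.001 F [0.  0.1 0.3] gap 18.5 q6 1.38
scene 22 345 [  -4.  -200.3   44.7   51.5   86.9] z 22.6
side 22 393 [  -4.6 -200.6   44.8   50.7  -89.2] z 23.7
scene 28 [ 91.8 -49.7  10.2  12.3  72.1] [[86.6, -56.5], [96.2, -43.2]]
side 257 [ 77.9 -60.1  44.5  57.5  65.9] [[50.5, -89.4], [101.4, -32.3]]
```

{"method": "arm_command", "body": {"plan": [[-0.6,-0.008,0,-0.0015,0],[-0.6,-0.008,0,0,0],[-0.6,-0.007,0,0,0],[-0.6,-0.007,0,0,0],[-0.6,-0.007,0,0,0],[-0.6,-0.007,0,0,0],[-0.6,-0.007,0,0,0],[-0.6,-0.007,0,0,0],[-0.6,-0.007,0,0,0],[-0.6,-0.007,0,0,0],[-0.6,-0.007,0,0,0],[-0.6,-0.007,0,0,0],[-0.6,-0.007,0,0,0],[-0.6,0,0,0,0],[-0.6,0,0,0,0]]}}

```text
clock: 14.55
eef_pos: [587.5, -6.1, 123.0]
eef_rot: [3.142, 0.0, 0.144]
wrist_force: [0.4, 0.4, 0.0]
finger_gap: 18.6
finger_force: 0.0
```

```bash
python3 -c "
from h import *
st();top(34,-45,45,-110,-10)"
```

```text
t 14.55 rack [ 36.5 -60.6] z 123.0 relyaw 0.001 F [0.4 0.4 0. ] gap 18.6 q6 1.35
scene 70 [ 14.1 -56.9  14.9  25.2 -16.3] [[2.0, -65.5], [25.5, -48.7]]
side 283 [  5.3 -69.4  47.8  56.3 -89.9] [[-17.9, -97.2], [26.8, -43.0]]
```

{"method": "arm_command", "body": {"plan": [[-0.6,-0.004,0,0,0],[-0.6,-0.004,0,0,0],[-0.6,0,0,0,0],[-0.6,0.006,0,0,0],[-0.6,0,0,-0.03,0],[-0.6,0,0,-0.03,0],[-0.6,-0.018,-0.022,0,0],[-0.6,-0.018,-0.022,0,0],[-0.6,0,0,0,-0.1745],[-0.6,0,0,0,-0.1745],[-0.6,0,0,0,-0.1745],[-0.6,0,0,0,-0.1745],[-0.6,0,0,0,-0.1745],[-0.6,0,0,0,-0.1745],[-0.6,0,0,0,-0.1745],[-0.6,0,0,0,-0.1745],[-0.6,0,0,0,-0.1745],[-0.6,0,0,0,0]]}}

```text
clock: 16.9
eef_pos: [543.8, 32.1, 182.9]
eef_rot: [-3.142, 0.0, 1.713]
wrist_force: [0.3, 0.1, -0.1]
finger_gap: 19.0
finger_force: 0.0
```

```bash
python3 -c "
from h import *
st();top(34,-35,45,-110,-10)"
```

```text
t 16.90 rack [ -1.3 -16.6] z 182.9 relyaw 1.570 F [ 0.3  0.1 -0.1] gap 19.0 q6 -0.15
scene 420 [ -4.4 -69.5  46.2  56.2  88.8] [[-24.9, -96.0], [17.9, -43.5]]
side 265 [ -4.5 -69.2  44.6  59.1  89.8] [[-25.7, -97.2], [16.5, -42.7]]
```

{"method": "arm_command", "body": {"plan": [[-0.6,0,-0.002,0.031,0],[-0.6,0,0,0.03,0],[-0.6,0,0,0,0],[-0.6,-0.01,0,0,0],[-0.6,-0.01,0,0,0],[-0.6,-0.01,0,0,0],[-0.6,-0.01,0,0,0],[-0.6,-0.01,0,0,0],[-0.6,-0.01,0,0,0],[-0.6,-0.01,0,0,0],[-0.6,-0.01,0,0,0],[-0.6,-0.01,0,0,0],[-0.6,-0.01,0,0,0],[-0.6,-0.01,0,0,0],[-0.6,-0.005,0,0,0],[-0.6,0,0,0,0],[-0.6,0,0,0,0],[-0.6,0,0,0,0],[-0.6,0,0,0,0]]}}

```text
clock: 19.38
eef_pos: [558.0, -81.9, 122.0]
eef_rot: [-3.142, 0.0, 1.715]
wrist_force: [-0.1, 0.1, -0.7]
finger_gap: 19.3
finger_force: 0.0
```

```bash
python3 -c "
from h import *
st();lane(22);lane(34)"
```

```text
t 19.38 rack [  -3.5 -131.4] z 122.0 relyaw 1.572 F [-0.1  0.1 -0.7] gap 19.3 q6 -0.35
scene 22 300 [  -4.4 -200.2   48.3   50.   -89. ] z 22.6
side 22 419 [  -4.6 -200.3   44.8   51.4  -90. ] z 23.9
scene 34 401 [  -4.1 -147.    45.9   56.7   87.8] z 34.6
side 34 408 [  -4.7 -147.2   45.1   55.7  -89.7] z 35.9
```

{"method": "arm_command", "body": {"plan": [[-0.6,0.015,0,-0.01,0],[-0.6,0,0,-0.03,0],[-0.6,0,0,-0.03,0],[-0.6,0.032,0.0188,0,0],[-0.6,0.032,0.0188,0,0],[-0.6,0.032,0.0188,0,0],[-0.6,0.032,0.0188,0,0],[-0.6,0.032,0.0188,0,0],[-0.6,0.032,0.0188,0,0],[-0.6,0.032,0.0192,0,0],[-0.6,0,0,0,0.1745],[-0.6,0,0,0,0.1745],[-0.6,0,0,0,0.1745],[-0.6,0,0,0,0.1745],[-0.6,0,0,0,0.1745],[-0.6,0,0,0,0.1745],[-0.6,0,0,0,0.1745],[-0.6,0,0,0,0.1745],[-0.6,0,0,0,0.1745],[-0.6,0,0,0,0]]}}

```text
clock: 22.08
eef_pos: [654.1, 174.2, 192.6]
eef_rot: [-3.141, -0.0, 0.145]
wrist_force: [-0.2, 0.1, 0.1]
finger_gap: 19.0
finger_force: 0.0
```

```bash
python3 -c "
from h import *
st();top(48,30,125,65,150)"
```

```text
t 22.07 rack [128.2 108.3] z 192.6 relyaw 0.002 F [-0.2  0.1  0.1] gap 19.0 q6 1.63
scene 188 [ 76.1  94.7  29.7  40.9 -20.4] [[60.5, 78.6], [93.5, 112.6]]
side 204 [ 73.3 107.5  44.3  59.1  81.2] [[49.7, 79.0], [95.1, 135.1]]
```

{"method": "arm_command", "body": {"plan": [[-0.6,0,0,0.036,0],[-0.6,0,0,0.035,0],[-0.6,-0.007,0,0,0],[-0.6,-0.007,0,0,0],[-0.6,-0.007,0,0,0],[-0.6,-0.007,0,0,0],[-0.6,-0.007,0,0,0],[-0.6,-0.007,0,0,0],[-0.6,-0.007,0,0,0],[-0.6,-0.007,0,0,0],[-0.6,-0.007,0,0,0],[-0.6,-0.007,0,0,0],[-0.6,-0.007,0,0,0],[-0.6,-0.007,0,0,0],[-0.6,-0.007,0,0,0],[-0.6,-0.005,0,0,0],[-0.6,0,0,0,0],[-0.6,0,0,0,0]]}}

```text
clock: 24.42
eef_pos: [559.1, 159.6, 120.6]
eef_rot: [3.142, 0.001, 0.144]
wrist_force: [-0.3, 0.1, 0.6]
finger_gap: 19.0
finger_force: 0.0
```

```bash
python3 -c "
from h import *
st();top(48,-45,27,60,160)"
```

```text
t 24.43 rack [ 32.  107.4] z 120.6 relyaw 0.001 F [-0.3  0.1  0.6] gap 19.0 q6 1.64
scene 31 [ 15.7  82.3  10.9  14.3 -21.3] [[9.9, 76.8], [22.4, 89.3]]
side 215 [  1.3 104.4  50.1  59.5  87.3] [[-22.4, 76.2], [23.1, 130.4]]
```

{"method": "arm_command", "body": {"plan": [[-0.6,-0.003,0,0,0],[-0.6,0,0,0,0],[-0.6,0.006,0,0,0],[-0.6,0,0,-0.035,0],[-0.6,0,0,-0.035,0],[-0.6,-0.019,-0.025,0,0],[-0.6,-0.019,-0.025,0,0],[-0.6,0,0,0,-0.1745],[-0.6,0,0,0,-0.1745],[-0.6,0,0,0,-0.1745],[-0.6,0,0,0,-0.1745],[-0.6,0,0,0,-0.1745],[-0.6,0,0,0,-0.1745],[-0.6,0,0,0,-0.1745],[-0.6,0,0,0,-0.1745],[-0.6,0,0,0,-0.1745],[-0.6,0,0,0,0]]}}

```text
clock: 26.65
eef_pos: [517.9, 204.2, 191.0]
eef_rot: [3.142, 0.0, 1.713]
wrist_force: [0.6, -0.0, -0.3]
finger_gap: 18.8
finger_force: 0.0
```

```bash
python3 -c "
from h import *
st();top(48,-45,45,60,160)"
```

```text
t 26.65 rack [ -2.4 157.4] z 191.0 relyaw 1.570 F [ 0.6 -0.  -0.3] gap 18.8 q6 0.17
scene 373 [ -1.6 104.6  45.5  55.7  89.6] [[-22.1, 77.5], [19.1, 130.9]]
side 210 [ -3.3 103.9  44.9  60.1  88.7] [[-24.3, 76.9], [18.6, 131.7]]
```

Square and centred. I lower the fingers behind it and push down the aisle.

{"method": "arm_command", "body": {"plan": [[-0.6,0,0,0.035,0],[-0.6,0,0,0.035,0],[-0.6,0,0,0,0],[-0.6,-0.01,0,0,0],[-0.6,-0.01,0,0,0],[-0.6,-0.01,0,0,0],[-0.6,-0.01,0,0,0],[-0.6,-0.01,0,0,0],[-0.6,-0.01,0,0,0],[-0.6,-0.01,0,0,0],[-0.6,-0.01,0,0,0],[-0.6,-0.01,0,0,0],[-0.6,-0.01,0,0,0],[-0.6,-0.01,0,0,0],[-0.6,-0.01,0,0,0],[-0.6,-0.01,0,0,0],[-0.6,-0.01,0,0,0],[-0.6,-0.01,0,0,0],[-0.6,-0.01,0,0,0],[-0.6,0,0,0,0]]}}

```text
clock: 29.25
eef_pos: [540.5, 44.8, 120.7]
eef_rot: [-3.141, 0.0, 1.713]
wrist_force: [-0.3, -0.1, -0.1]
finger_gap: 19.0
finger_force: 0.0
```

```bash
python3 -c "
from h import *
st();top(48,-45,45,-100,15)"
```

```text
t 29.25 rack [-2.7 -3.5] z 120.7 relyaw 1.570 F [-0.3 -0.1 -0.1] gap 19.0 q6 -0.13
scene 355 [ -2.5 -45.8  45.3  49.3  86.3] [[-23.7, -69.2], [17.9, -23.3]]
side 278 [ -3.6 -40.7  45.1  60.  -90. ] [[-25.4, -69.5], [17.6, -12.7]]
```

{"method": "arm_command", "body": {"plan": [[-0.6,-0.01,0,-0.001,0],[-0.6,-0.01,0,0,0],[-0.6,-0.01,0,0,0],[-0.6,-0.01,0,0,0],[-0.6,-0.01,0,0,0],[-0.6,-0.01,0,0,0],[-0.6,-0.01,0,0,0],[-0.6,-0.01,0,0,0],[-0.6,-0.01,0,0,0],[-0.6,-0.01,0,0,0],[-0.6,-0.01,0,0,0],[-0.6,-0.009,0,0,0],[-0.6,-0.009,0,0,0],[-0.6,0,0,0,0],[-0.6,0,0,0,0],[-0.6,0,0,0,0]]}}

```text
clock: 31.35
eef_pos: [558.8, -80.7, 122.0]
eef_rot: [3.142, 0.0, 1.715]
wrist_force: [-0.2, 0.5, -0.4]
finger_gap: 19.0
finger_force: 0.0
```

```bash
python3 -c "
from h import *
st();lane(22);lane(34);lane(48)"
```

```text
t 31.35 rack [  -2.5 -130.4] z 122.0 relyaw 1.572 F [-0.2  0.5 -0.4] gap 19.0 q6 -0.35
scene 22 299 [  -3.9 -201.2   45.2   48.4   88.2] z 22.4
side 22 402 [  -4.6 -200.4   45.    51.1   89.8] z 23.6
scene 34 358 [  -4.1 -148.4   47.2   56.6  -87.3] z 34.4
side 34 428 [  -5.  -147.    44.8   56.6  -89.8] z 35.6
scene 48 417 [ -2.5 -91.7  46.2  56.6 -89.3] z 48.6
side 48 385 [ -3.3 -91.4  45.2  55.9  88.2] z 49.8
```

All three are seated. I retreat, take one last look and sign off.

{"method": "arm_command", "body": {"plan": [[-0.6,0.01,0,0,0],[-0.6,0.01,0,-0.03,0],[-0.6,0,0,-0.04,0],[-0.6,0,0,-0.04,0],[-0.6,0,0,0,0],[-0.6,0,0,0,0]]}}

```text
clock: 32.4
eef_pos: [555.6, -60.7, 231.0]
eef_rot: [-3.14, -0.0, 1.715]
wrist_force: [0.0, -0.6, 0.6]
finger_gap: 19.0
finger_force: 0.0
```

```bash
python3 -c "
from h import *
st();lane(48,'end')"
```

```text
t 32.40 rack [  -2.8 -110.2] z 231.0 relyaw 1.572 F [ 0.  -0.6  0.6] gap 19.0 q6 -0.32
scene 48 427 [ -3.2 -91.7  47.   57.7  88. ] z 48.5
side 48 411 [ -2.9 -91.2  45.   56.1 -89.6] z 49.8
```

View pics/end_side.png

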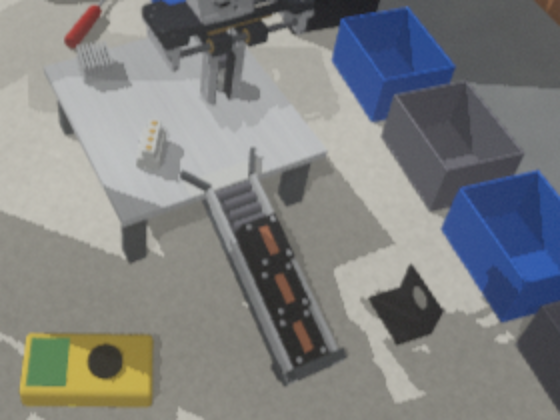

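The picture shows the three cases queued in the lane at crop px (265,238), (283,288) and (303,338). The gripper is clear above the deck.

```bash
python3 -c "
from h import *
print(ticket.sign_off())"
```

```text
the job is handed in; nothing more can be done
None
```

All three cases are queued in the lane, lowest against the stop, then the middle one, then the tallest, all pushed along the deck; I handed the job in at about 32 s, and the sign-off returned no verdict.

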